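# Set the sunken speed knob under the controller's cover and start

### The arm

A 6-joint arm with a two-finger parallel gripper is mounted at the origin on a cart in front of the work surface, level with it; the furniture and walls round the work are solid. World frame = base frame: x ahead of the robot, y to its left, z up, the work surface at z = 0. Lengths are in m, angles in degrees, forces in N, time in s.
With the tool pointing down it reaches from about 0.375 to 0.9 m from the base axis. Payload 3.1 kg.
Tool frame: the origin (TCP) lies at the very end of the fingers, on their centre line; the grasp point (between the pads) lies 19 mm behind it; z points along the fingers, y is the line along which they close (so a half turn about z gives the same grasp; the last joint's range is limited). The gripper opens to 87 mm and grips with 3 to 60 N. Pads are 19 mm wide; open, the fingers measure 117 mm over their backs; the gripper's body (75 mm by 190 mm) begins 51 mm behind the grasp point.
Start: joints at [-76.862, 30.224, 82.088, -0, 67.689, -10.227], TCP at [0.248, -0.574, 0.223] pointing down, gripper open.
Joint ranges: [-176.69, 176.69], [-43.24, 126.21], [12.49, 139.97], [-82, 262], [0, 151.66], [-163.58, 163.58]. Speed limits (degrees/s): [159.86, 159.86, 180, 180, 180, 180].

### API

Orientations are given as a 3x3 rotation matrix whose columns are the frame's x, y, z axes.
In Python, from rig import * gives the robot as it stands.
- The arm moves only by the tool jog_arm, never from a script. Its arguments are lists of equal length, an entry for each row: "delta_pos": the shift along the world's x, y, z in cm, a list of three; "turn": the turn about the world's z in degrees; "grip": the closure, from 0 (fully open) to 1 (shut). In form: {"delta_pos": [[x, y, z], ...], "turn": [turn, ...], "grip": [grip, ...]}. A call has 1 to 12 rows; each row is the pose to reach, as a shift and turn from the pose commanded when the call began; what a row does not reach only later rows make up. A row lasts 1/8 s, in which the tool goes at most 62.5 mm and 10.7 degrees, less where a joint would pass 70% of its speed; a pose out of reach is approached as far as the arm can. A call with a gripper value outside its range is refused whole. The fingers move at their own pace and stop on an object; the grip force is fixed at half the most. Time passes only in rows, so rows that repeat a pose let the fingers close. It gives the time, the measured TCP pose, the force, the opening and the grip force at its end, in the units of the state.
- read_state(): the state, without advancing time (a new reading comes with each control period).
- capture(name): name is "side" or "top"; returns a dict with "color" (420x560x3 uint8, blue, green, red), "fovy" (degrees; the focal length in pixels is half the picture's height over the tangent of half this angle, whatever the lens; pixels are square), "cx", "cy" (the principal point, pixels), "camera_from_world" (4x4, takes a point from world to camera coordinates). Camera axes: x right, y up, looking along -z (the intrinsics and any distortion apply to the point x, -y, -z); pixel columns grow to the right and rows downward; lengths in m; the calibration is good to about 2 mm. A picture is of the moment at which its call begins. There is no depth.
- hand_in(): hands the job in; it is judged then, once.
The state is a dict: "time_s": time; "joint_positions": joint angles; "qvel": joint speeds; "tau": joint torques, N m; "position": TCP position; "tcp_rot": TCP orientation; "force": force on the tool from outside, world axes, zero at the start; "moment": the same for the moment, N m; "opening": opening from 0.0 (shut) to 1.0 (fully open); "grasp_force": force on a finger pad.
Only numpy, scipy, OpenCV 4.12 (cv2) and the standard library are available. Lean on these libraries where they do the work, as an engineer would, in place of code of your own. Each camera call takes 0.05 s, during which the arm holds its last target. There are 200 camera calls.

### The job

Set the blue speed controller on the bench: first lift the loose metal cabinet hinge off its orange cover and set it down gently, lying flat on the bare bench, then swing the cover well back past upright so that it stays open. Turn the small black knob sunk in the well until its white pointer lines up with the red marker on the scale, swing the cover fully shut again without disturbing the setting, and only then press the green button right down and let go. Leave the red marker, the sanding block, masking tape and tape measure where they are.

Things in the scene. Friction and masses are not known exactly. Their poses are not given: they have to be found in the camera images.
- controller: Blue controller box fixed to the bench, 140 mm (x) x 240 mm (y) x 66 mm high; origin on the bench; x points away from the robot (box from x -67 to +73 mm), y left, z up. In its top (z 66 mm) is a round well, 76 mm wide, 32 mm deep (floor at z 34 mm), centred at x 0, y +45 mm, under the orange cover. Thin screw lugs reach to y -147 and +147 mm at bench level.
- cover (a joint): Angle of the orange cover, rad: 0 shut, grows as it opens, stop at 2.2 (1.57 is upright). It swings about an axis along the controller's y at controller x +62 mm, z 70.5 mm: the front edge goes up and over away from the robot. Plate 124 mm (x) x 120 mm (y), 5 mm thick, its top at controller z 75 mm when shut, 120 mm wide about y +45 mm. With a rubbing hinge (0.1 N m) it stays at whatever angle it is left.
- cover_handle (a point): Middle of the black round handle bar of the cover: 10 mm thick, runs along the controller's y, 60 mm free length, held by two arms in the plane of the cover, 35 mm beyond its front edge (30 mm free gap between bar and plate) and 159 mm from the hinge axis. When shut it overhangs the front of the box at z 72 mm, 25 mm clear of the box's front face, with nothing below it. It can turn in a light pinch.
- cover_hinge (a point): Middle of the cover's hinge axis; the axis runs along this point's y.
- trim_knob (a joint): Angle of the sunken black knob, rad, grows clockwise seen from above; at 0 its pointer stands 0.75 rad anticlockwise of the controller's +x, at 0.75 it points along +x. Stops at -0.4 and 2.2. Light friction (0.04 N m) holds it where left. The grip is an upright bar 34 mm long (along the pointer) x 12 mm wide, from z 40 to 59 mm of the controller, so its top is 7 mm below the panel, on a stem of radius 8 mm.
- knob_top (a point): Centre of the top of the black knob, on its axis; its x axis is the direction of the white pointer, z up.
- pointer_end (a point): Outer end of the white pointer line on the knob's top, 17 mm from the axis.
- marker (a joint): Angle of the red marker, in the same measure as the knob: the knob is set when joint trim_knob equals joint marker (begins 0.5 to 1.5 rad clockwise of the knob).
- marker_mid (a point): Top middle of the red marker, a 12 x 9 mm tab, 3 mm high, on the panel at the edge of the well, 45.5 mm from the knob's axis; its x axis points outward from the knob's axis. Visible when the cover is open. It is very stiff and must stay where it is.
- start_button (a joint): Travel of the green push button, m: 0 up, 0.006 fully down (about 4 N); springs back.
- start_button_top (a point): Middle of the top face of the green button (28 mm in diameter, in a black housing on the panel, right of the cover).
- cup_hinge: Loose metal cabinet hinge, 59 x 91 x 18 mm, 70 g, lying flat on the orange cover at the start; origin at the middle of its underside, z up. A block 32 mm wide (x -2 to +30 mm), y -46 to +8 mm, 17 mm high, and a 41 mm round cup, 12 mm high, centred at x -1, y +25 mm, with wings from x -30 to +28 mm at y 10 to 41 mm. Grip it across the block, along its x, at about x +14, y -15 mm.
- sanding_block: Brown sanding block 126 x 97 x 24 mm, loose bystander right of the controller; origin at the middle of its underside.
- masking_tape: Cream roll of masking tape, 101 mm across, 25 mm high, loose bystander right of the controller; origin at the middle of its underside.
- tape_measure: Yellow tape measure 60 x 80 x 66 mm, loose bystander behind the controller, toward the left; origin at the middle of its underside.
- bare_bench (a point): A bare spot of bench (z 0) left of the controller, between it, the drawer cabinet and the wooden jig, with room for the cabinet hinge and a gripper; any other bare spot will do as well.
Mind the look-alikes: they are no part of the job. Leave any pink or turquoise look-alike of the cup_hinge alone.

How it is judged (in metres and radians):
On the way, in this order (a step that is already met when the one before it is completed fails the run):
1. the cabinet hinge lies flat on the bench, at rest and released, with the cover still shut (height (world z) of cup_hinge below 0.006 m and angle between cup_hinge's own z axis and vertical below 0.1 rad and linear speed of cup_hinge below 0.02 m/s and contact force between the fingers and cup_hinge below 0.1 N and value of joint cover below 0.15 rad), for 0.1 s.
2. the cover is open past upright (more than 1.75 rad) and stays there released (value of joint cover above 1.75 rad and contact force between each of the arm, the fingers and controller below 0.1 N), for 0.1 s.
3. the knob's pointer lines up with the red marker (within 0.14 rad) with the cover open (angle between the x axis of knob_top and the x axis of marker_mid, either way round below 0.14 rad and value of joint cover above 1 rad), for 0.3 s.
4. the cover is shut again (under 0.06 rad) with the knob still at the marker (value of joint cover below 0.06 rad and angle between the x axis of knob_top and the x axis of marker_mid, either way round below 0.14 rad), for 0.2 s.
5. the green button is pressed down (more than 4.5 mm) with the cover shut (value of joint start_button above 0.0045 m and value of joint cover below 0.06 rad).
At the end, for the whole second after the job is handed in: The knob's pointer is within 0.14 rad of the red marker, the cover is shut (under 0.06 rad), the button has sprung back up (under 2 mm), and the cabinet hinge lies flat (within 0.1 rad) and at rest on the bench (all of step 4 and value of joint start_button below 0.002 m and height (world z) of cup_hinge below 0.006 m and angle between cup_hinge's own z axis and vertical below 0.1 rad and linear speed of cup_hinge below 0.02 m/s); the robot touches nothing.
It fails at once if the red marker is shifted by more than 3 mm (distance of marker_mid from where it was at the start of the episode above 0.003 m).
It fails at once if the button is pressed (more than 3 mm) before the cover has been shut and the knob set (value of joint start_button above 0.003 m and (value of joint cover above 0.1 rad or angle between the x axis of knob_top and the x axis of marker_mid, either way round above 0.14 rad)).
It fails at once if the cabinet hinge hits the bench hard (faster than 0.6 m/s within 20 mm of it) (height (world z) of cup_hinge below 0.02 m and linear speed of cup_hinge above 0.6 m/s).
It fails at once if the sanding block, masking tape or tape measure is moved by more than 30 mm (distance of any of sanding_block, masking_tape, tape_measure from where it was at the start of the episode above 0.03 m).
It also fails if it takes over 72 s, if anything falls off the work surface, if the arm or the gripper's body presses on something with over 40 N, if the wrist force passes 120 N, or if a joint passes its speed limit or range.

## Working session

There is one attempt and no reset: what is moved stays moved. The work goes in short steps, Python scripts to look and compute and a tool call to move; the robot and the scene stay as the last step left them, time stands still between calls to the robot, and variables do not carry over. Pictures are saved under pics/ and viewed, at most 10 in all, crops included, and the job is handed in when it is done.

Besides the shell and the picture viewer there is one more tool, called after "Request:" as name(argument=value, ...) on one line, values as JSON. jog_arm: Moves the arm, as the interface text tells. Its arguments: {"type":"object","properties":{"delta_pos":{"type":"array"},"turn":{"type":"array"},"grip":{"type":"array"}},"required":["delta_pos","turn","grip"]}

```bash
mkdir -p pics
cat > h.py <<'E'
from rig import *
import numpy as np, cv2
def ray(c,u,v):
    f=c["color"].shape[0]/2/np.tan(np.radians(c["fovy"])/2)
    T=np.array(c["camera_from_world"]);R=T[:3,:3];t=T[:3,3]
    d=R.T@np.array([(u-c["cx"])/f,-(v-c["cy"])/f,-1.]);o=-R.T@t
    return o,d
def atz(c,u,v,z):
    o,d=ray(c,u,v);return (o+d*(z-o[2])/d[2])
def proj(c,p):
    f=c["color"].shape[0]/2/np.tan(np.radians(c["fovy"])/2)
    q=np.array(c["camera_from_world"])@np.append(p,1)
    return c["cx"]+f*q[0]/-q[2], c["cy"]-f*q[1]/-q[2]
E
python3 - <<'E'
from h import *
s=capture("side");t=capture("top")
for n,c in(("side",s),("top",t)):
    print({k:v for k,v in c.items() if k!="color"})
    cv2.imwrite(f"pics/{n}0.png",cv2.resize(c["color"],(800,600)))
st=read_state();print(st["tcp_rot"],st["time_s"],st["opening"])
E
```

```text
{'fovy': 48.62490866460496, 'cx': 282.80775418576746, 'cy': 215.98307468912773, 'camera_from_world': array([[ 0.96837536, -0.24837726, -0.02361995, -0.58950399],
       [ 0.13413966,  0.43847423,  0.88867705, -0.05883425],
       [-0.21037043, -0.86374133,  0.45792488, -1.46223291],
       [ 0.        ,  0.        ,  0.        ,  1.        ]])}
{'fovy': 52.71607208115095, 'cx': 284.37269309128123, 'cy': 206.9981364039521, 'camera_from_world': array([[ 0.00441695, -0.99997458, -0.00559737, -0.25217648],
       [ 0.99532702,  0.00385635,  0.09648445, -0.56700224],
       [-0.09646041, -0.00599738,  0.99531875, -1.02212465],
       [ 0.        ,  0.        ,  0.        ,  1.        ]])}
[[ 9.17998130e-01  3.96584471e-01 -4.37620316e-04]
 [ 3.96584559e-01 -9.17996247e-01  1.89159903e-03]
 [ 3.48444990e-04 -1.91003783e-03 -9.99998115e-01]] 0.1 1.0008866645078873
```

View pics/side0.png

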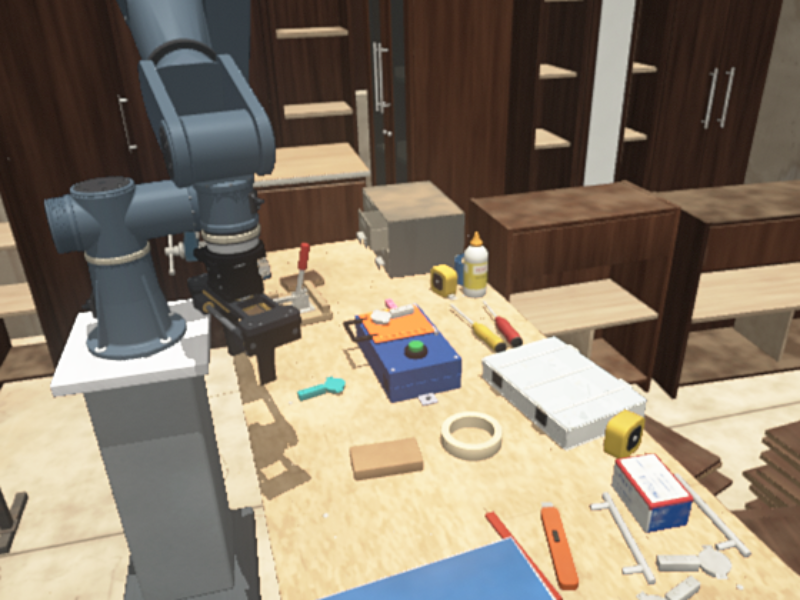

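View pics/top0.png

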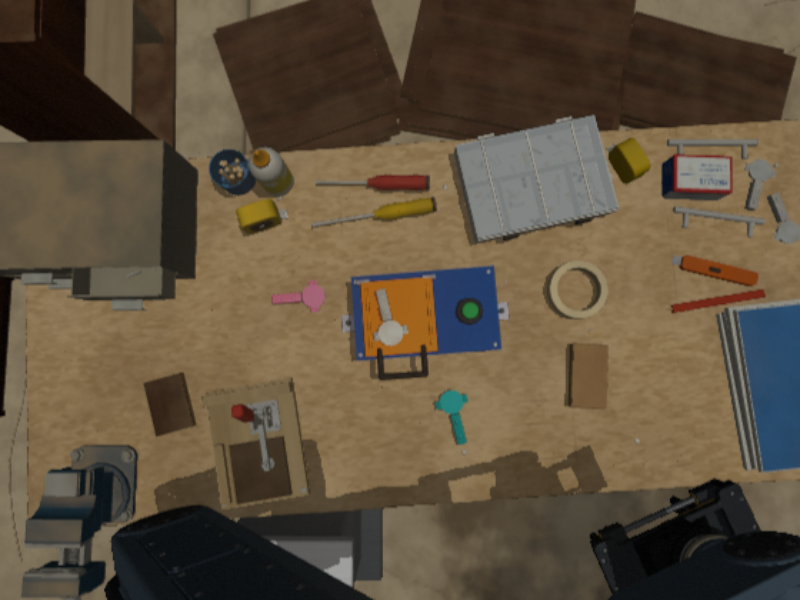

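The grey hinge to move is on the orange cover at top-view (388,318). Things it could be confused with: the pink hinge (300,297), the turquoise one (452,415), and grey parts at (760,185) and (785,215). I choose the one on the orange cover and check it in a crop.

Run:
```python
from h import *
t=capture("top");
cv2.imwrite("pics/crop0.png",cv2.resize(t["color"][180:275,235:360],None,fx=6,fy=6,interpolation=cv2.INTER_CUBIC))
s=capture("side")
cv2.imwrite("pics/crop1.png",cv2.resize(s["color"][200:290,230:340],None,fx=6.6,fy=6.6,interpolation=cv2.INTER_CUBIC))
```

```text
(no output)
```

View pics/crop0.png

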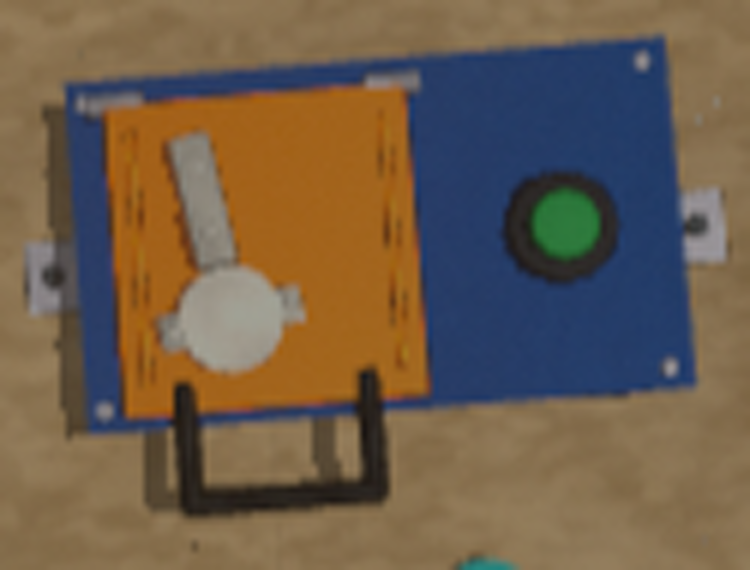

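The top crop confirms the grey hinge on the orange cover: cup at about (231,318), arm end at (187,137). The button is at (567,222) and the handle bar runs from (195,505) to (380,492). Next I check the hinge's block from the side.

View pics/crop1.png

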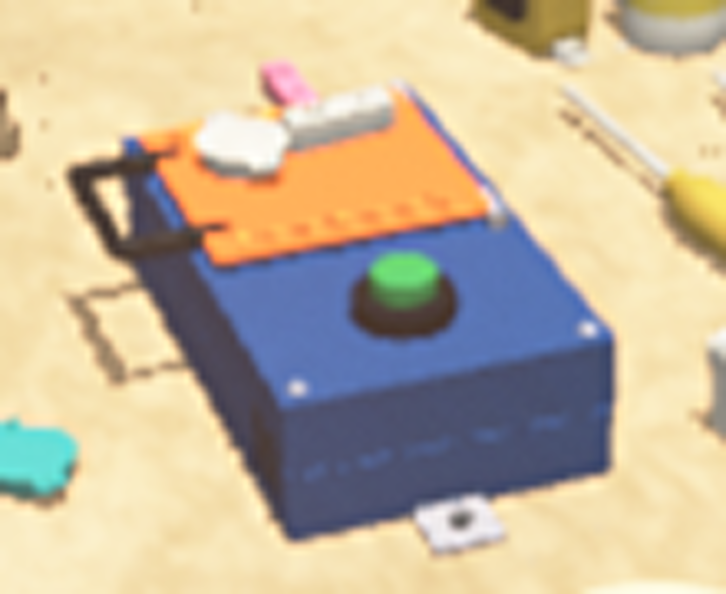

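```bash
cat >> h.py <<'E'
def px(x,y,k=6,ox=235,oy=180): return (x+.5)/k-.5+ox,(y+.5)/k-.5+oy
E
python3 - <<'E'
from h import *
t=capture("top")
loc=np.array([[73,120],[73,-120],[-67,-120],[-67,120]])/1e3
W=np.array([atz(t,*px(*p),.066)[:2] for p in[(67,84),(664,38),(693,385),(88,432)]])
lc=loc-loc.mean(0);wc=W-W.mean(0)
th=np.arctan2((lc[:,0]*wc[:,1]-lc[:,1]*wc[:,0]).sum(),(lc*wc).sum())
R=np.array([[np.cos(th),-np.sin(th)],[np.sin(th),np.cos(th)]])
o=W.mean(0)-R@loc.mean(0)
print("ctrl",o,np.degrees(th),(W-(loc@R.T+o))*1e3)
def C(x,y):return o+R@np.array([x,y])
print("button est",atz(t,*px(567,222),.080),"bar",[atz(t,*px(*p),.077) for p in[(195,505),(380,492)]],"bar pred",C(-.097,.045),"knob",C(0,.045),"hingeaxis",C(.062,.045))
cup=atz(t,*px(231,318),.087);end=atz(t,*px(187,137),.092)
print("cup",cup,"end",end, np.degrees(np.arctan2(*(cup-end)[[1,0]])))
w=[atz(t,*px(*p),.08)for p in[(168,333),(292,302)]];print("wing",w,np.degrees(np.arctan2(*(w[0]-w[1])[[1,0]])))
for p in[(300,297),(452,415),(210,385),(195,200),(295,380),(155,420),(345,325),(588,375),(577,290),(258,215)]:print(p,atz(t,p[0]*.7,p[1]*.7,0.0)[:2])
E
```

```text
ctrl [ 0.53388589 -0.28178675] 4.543488111370979 [[-1.05993495 -1.22270642]
 [-0.71798911  0.2214507 ]
 [ 1.10548961  1.21502152]
 [ 0.67243446 -0.2137658 ]]
button est [ 0.54073195 -0.35495089  0.08      ] bar [array([ 0.43040039, -0.21049955,  0.077     ]), array([ 0.43573025, -0.28219381,  0.077     ])] bar pred [ 0.433626   -0.24461209] knob [ 0.53032118 -0.23692817] hingeaxis [ 0.59212635 -0.23201679]
cup [ 0.50250015 -0.2242745   0.087     ] end [ 0.57224014 -0.20690969  0.092     ] -166.01803932697783
wing [array([ 0.49682214, -0.19957716,  0.08      ]), array([ 0.50907624, -0.2477592 ,  0.08      ])] 104.26946246566942
(300, 297) [ 0.56759819 -0.06076351]
(452, 415) [ 0.36209648 -0.3303151 ]
(210, 385) [0.41188718 0.09400581]
(195, 200) [0.74299557 0.13301549]
(295, 380) [ 0.42127815 -0.0551067 ]
(155, 420) [0.3509155  0.18804267]
(345, 325) [ 0.51814852 -0.14152584]
(588, 375) [ 0.43234735 -0.56860934]
(577, 290) [ 0.58199417 -0.55278   ]
(258, 215) [0.71575087 0.01818425]
```

The side crop shows the hinge's cup at (240,145) and its block at (340,118) on the shut cover. Moving above the grip point now.

Request:
jog_arm(delta_pos=[[5,6,0],[10,12,0],[15,18,0],[20,24,0],[25,30.5,0],[29.5,36.2,0],[29.5,36.2,-2],[29.5,36.2,-4],[29.5,36.2,-4],[29.5,36.2,-4]], turn=[-5,-10,-15,-20,-25.4,-25.4,-25.4,-25.4,-25.4,-25.4], grip=[0,0,0.1,0.2,0.2,0.2,0.2,0.2,0.2,0.2])

```text
time_s: 1.5
position: [0.5428, -0.2124, 0.1828]
tcp_rot: [[0.999, -0.035, 0.0], [-0.035, -0.999, -0.001], [0.0, 0.001, -1.0]]
force: [-0.7, -0.1, -0.5]
opening: 0.8
grasp_force: 0.0
```

```bash
cat >> h.py <<'E'
O=np.array([0.53389,-0.28179]);TH=np.radians(4.54)
RC=np.array([[np.cos(TH),-np.sin(TH)],[np.sin(TH),np.cos(TH)]])
def C(x,y,z):return np.append(O+RC@np.array([x,y])/1e3,z/1e3)
E
python3 - <<'E'
from h import *
s=capture("side")
for p,m in(((73,-120,66),(612,335)),((-67,-120,66),(290,400)),((-67,-120,0),(293,538)),((-97,75,72),(75,172)),((-97,15,72),(122,250))):
    print(p,np.array(proj(s,C(*p))),np.array(px(*m,6.6,230,200)))
o=read_state();print(o["position"],np.degrees(np.arctan2(o["tcp_rot"][1][1],o["tcp_rot"][0][1])),o["joint_positions"])
E
```

```text
(73, -120, 66) [322.38896358 250.65970974] [322.3030303  250.33333333]
(-67, -120, 66) [271.58347126 261.08374763] [273.51515152 260.18181818]
(-67, -120, 0) [272.46182696 282.46787407] [273.96969697 281.09090909]
(-97, 75, 72) [240.9210992  226.83027233] [240.93939394 225.63636364]
(-97, 15, 72) [246.31192497 236.52278911] [248.06060606 237.45454545]
[ 0.54284896 -0.21299711  0.18326114] -92.09221213583925 [-3.23824228e+01  2.97167891e+01  9.05852953e+01 -3.08777834e-02
  5.96206165e+01  5.97253581e+01]
```

Request:
jog_arm(delta_pos=[[0,0,-4],[0,0,-8],[0,0,-9.5],[0,0,-10.3],[0,0,-10.3],[0,0,-10.3],[0,0,-10.3],[0,0,-10.3],[0,0,-10.3]], turn=[0,0,0,0,0,0,0,0,0], grip=[0.2,0.2,0.2,0.2,1,1,1,1,1])

```text
time_s: 2.68
position: [0.543, -0.2117, 0.0798]
tcp_rot: [[0.999, -0.035, 0.0], [-0.035, -0.999, -0.0], [0.0, 0.0, -1.0]]
force: [-0.6, -0.6, -0.2]
opening: 0.318
grasp_force: 0.5
```

Request:
jog_arm(delta_pos=[[0,0,0],[0,0,0],[0,0,0],[0,0,0]], turn=[0,0,0,0], grip=[1,1,1,1])

```text
time_s: 3.18
position: [0.543, -0.2118, 0.0797]
tcp_rot: [[0.999, -0.036, 0.0], [-0.036, -0.999, -0.0], [0.0, 0.0, -1.0]]
force: [-0.0, -0.7, 2.6]
opening: 0.178
grasp_force: 29.9
```

Request:
jog_arm(delta_pos=[[0,0,2],[0,0,5],[0,0,9],[0,0,12],[0,0,12]], turn=[0,0,0,0,0], grip=[1,1,1,1,1])

```text
time_s: 3.8
position: [0.5442, -0.2124, 0.2016]
tcp_rot: [[0.999, -0.035, 0.005], [-0.035, -0.999, -0.003], [0.005, 0.002, -1.0]]
force: [-0.1, 1.2, -1.3]
opening: 0.179
grasp_force: 29.9
```

Run:
```python
from h import *
t=capture("top");s=capture("side")
a=cv2.resize(t["color"][150:275,220:370],(600,500),interpolation=cv2.INTER_CUBIC)[:,:400+0]
a=cv2.resize(t["color"][140:270,225:325],(400,520),interpolation=cv2.INTER_CUBIC)
b=cv2.resize(s["color"][130:260,220:320],(400,520),interpolation=cv2.INTER_CUBIC)
cv2.imwrite("pics/lift.png",np.hstack([a,b]))
```

```text
(no output)
```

View pics/lift.png

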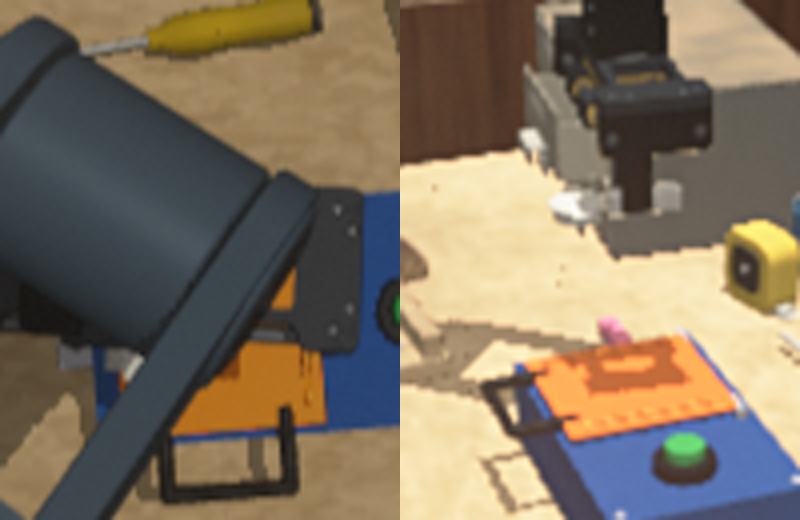

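The right panel shows the hinge held level in the fingers at (610,205); the cover below is free and still shut. Carrying it to the bare spot.

Request:
jog_arm(delta_pos=[[-1,5,0],[-2,11,0],[-3,17,0],[-3.9,22,0],[-3.9,25.2,0],[-3.9,25.2,-5],[-3.9,25.2,-10],[-3.9,25.2,-14],[-3.9,25.2,-17],[-3.9,25.2,-18],[-3.9,25.2,-18.6],[-3.9,25.2,-18.6]], turn=[0,0,0,0,0,0,0,0,0,0,0,0], grip=[1,1,1,1,1,1,1,1,1,1,1,1])

```text
time_s: 5.4
position: [0.5041, 0.0403, 0.0137]
tcp_rot: [[0.999, -0.036, 0.0], [-0.036, -0.999, -0.0], [0.0, 0.0, -1.0]]
force: [0.5, -0.5, -1.3]
opening: 0.177
grasp_force: 29.9
```

Request:
jog_arm(delta_pos=[[0,0,-0.3],[0,0,-0.6],[0,0,-0.8],[0,0,-0.9],[0,0,-0.9]], turn=[0,0,0,0,0], grip=[1,1,1,1,1])

```text
time_s: 6.02
position: [0.5039, 0.0403, 0.0047]
tcp_rot: [[0.999, -0.036, 0.0], [-0.036, -0.999, -0.0], [0.0, -0.0, -1.0]]
force: [-0.8, 0.7, 1.2]
opening: 0.18
grasp_force: 29.9
```

Request:
jog_arm(delta_pos=[[0,0,-0.1],[0,0,-0.1],[0,0,-0.1],[0,0,-0.1],[0,0,-0.1],[0,0,0],[0,0,4],[0,0,9],[0,0,15],[0,0,15]], turn=[0,0,0,0,0,0,0,0,0,0], grip=[1,0.6,0.5,0.5,0.5,0.5,0.5,0.5,0.5,0.5])

```text
time_s: 7.28
position: [0.5073, 0.0399, 0.159]
tcp_rot: [[0.999, -0.035, 0.011], [-0.035, -0.999, -0.002], [0.011, 0.001, -1.0]]
force: [0.4, -0.5, -0.3]
opening: 0.503
grasp_force: 0.0
```

Run:
```python
from h import *
s=capture("side")
p=np.array(proj(s,[.5,.04,0]));print(p)
x,y=int(p[0])-70,int(p[1])-50
cv2.imwrite("pics/place.png",cv2.resize(s["color"][y:y+110,x:x+146],None,fx=5,fy=5,interpolation=cv2.INTER_CUBIC));print(x,y)
```

```text
[249.36625937 208.50429819]
179 158
```

View pics/place.png

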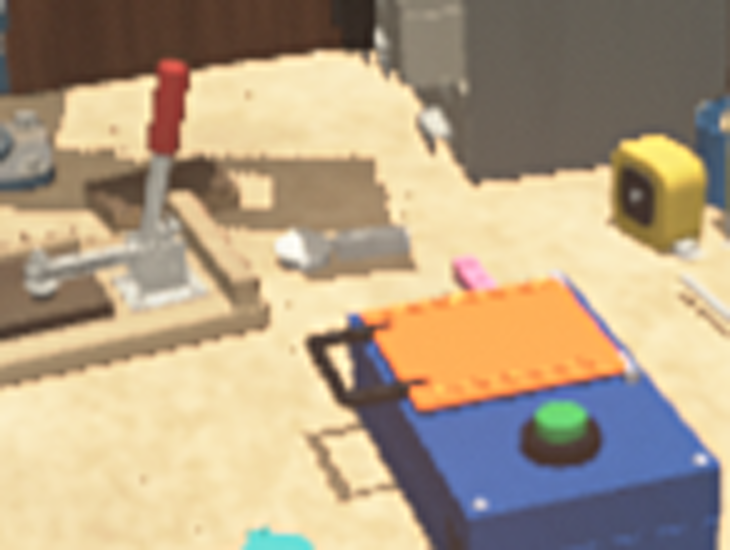

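The cabinet hinge lies flat on the bench at (345,245) and the cover is still shut. Moving to the handle, fingers closing along the controller's x.

Request:
jog_arm(delta_pos=[[-1,-3,1],[-2,-6,1],[-3,-9,1],[-4,-12,1],[-5,-15,1],[-6,-18,1],[-7,-22,1],[-7,-25,1],[-7,-28.6,0],[-7,-28.6,0],[-7,-28.6,0],[-7,-28.6,0]], turn=[10,20,30,40,50,60,70,80,90,96.5,96.5,96.5], grip=[0.76,0.76,0.76,0.76,0.76,0.76,0.76,0.76,0.76,0.76,0.76,0.76])

```text
time_s: 8.82
position: [0.4332, -0.2448, 0.1535]
tcp_rot: [[-0.077, 0.997, -0.002], [0.997, 0.077, 0.002], [0.002, -0.002, -1.0]]
force: [0.3, 0.6, -0.6]
opening: 0.24
grasp_force: 0.0
```

Lower to TCP z 0.058 and pinch.

Request:
jog_arm(delta_pos=[[0,0,-4],[0,0,-6],[0,0,-8],[0,0,-9.5],[0,0,-9.5],[0,0,-9.5],[0,0,-9.5],[0,0,-9.5]], turn=[0,0,0,0,0,0,0,0], grip=[0.76,0.76,0.76,0.76,0.76,1,1,1])

```text
time_s: 9.82
position: [0.4337, -0.246, 0.0602]
tcp_rot: [[-0.078, 0.997, -0.0], [0.997, 0.078, -0.001], [-0.001, -0.0, -1.0]]
force: [-1.3, -1.2, 2.2]
opening: 0.105
grasp_force: 30.0
```

Request:
jog_arm(delta_pos=[[0.13,0.01,2.06],[0.53,0.04,4.09],[1.19,0.09,6.05],[2.1,0.17,7.9],[3.23,0.26,9.62],[4.58,0.36,11.18],[6.12,0.49,12.55],[7.83,0.62,13.71],[9.67,0.77,14.64],[11.61,0.92,15.32],[13.63,1.08,15.74],[15.68,1.25,15.9]], turn=[0,0,0,0,0,0,0,0,0,0,0,0], grip=[1,1,1,1,1,1,1,1,1,1,1,1])

```text
time_s: 11.32
position: [0.5905, -0.2333, 0.2196]
tcp_rot: [[-0.078, 0.997, -0.001], [0.997, 0.078, -0.001], [-0.001, -0.001, -1.0]]
force: [-1.2, -1.5, 2.4]
opening: 0.1
grasp_force: 30.0
```

Request:
jog_arm(delta_pos=[[1.9,0.15,-0.1],[3.77,0.3,-0.41],[5.59,0.44,-0.96],[7.06,0.56,-1.58],[8.17,0.65,-2.17],[8.72,0.69,-2.51],[8.72,0.69,-2.51],[8.72,0.69,-2.51],[8.72,0.69,-2.51],[8.72,0.69,-2.51]], turn=[0,0,0,0,0,0,0,0,0,0], grip=[1,1,1,1,1,1,1,0.7,0.7,0.7])

```text
time_s: 12.58
position: [0.6778, -0.2262, 0.1937]
tcp_rot: [[-0.078, 0.997, 0.0], [0.997, 0.078, 0.0], [0.0, 0.0, -1.0]]
force: [-0.6, 0.5, -1.0]
opening: 0.278
grasp_force: 0.0
```

Request:
jog_arm(delta_pos=[[0,0,3],[0,0,6],[-3,-0.2,8],[-8,-0.6,8],[-14,-1,8],[-20,-1.5,8],[-20,-8,8],[-20,-14,8],[-20,-19,8],[-20,-19,8]], turn=[0,0,0,0,0,0,0,0,0,0], grip=[0.7,0.7,0.7,0.7,0.7,0.7,0.7,0.7,0.7,0.7])

```text
time_s: 13.82
position: [0.4773, -0.4204, 0.2733]
tcp_rot: [[-0.073, 0.997, 0.001], [0.997, 0.073, -0.002], [-0.002, 0.001, -1.0]]
force: [0.1, 0.9, -0.5]
opening: 0.301
grasp_force: 0.0
```

Run:
```python
from h import *
t=capture("top");s=capture("side")
k=proj(t,C(0,45,59));x,y=int(k[0])-25,int(k[1])-25;print(x,y)
k=proj(s,C(0,45,66));u,v=int(k[0])-35,int(k[1])-45;print(u,v)
cv2.imwrite("pics/open.png",np.hstack([cv2.resize(t["color"][y:y+60,x:x+50],(400,480),interpolation=cv2.INTER_CUBIC),cv2.resize(s["color"][v:v+84,u:u+70],(400,480),interpolation=cv2.INTER_CUBIC)]))
```

```text
253 196
241 182
```

View pics/open.png

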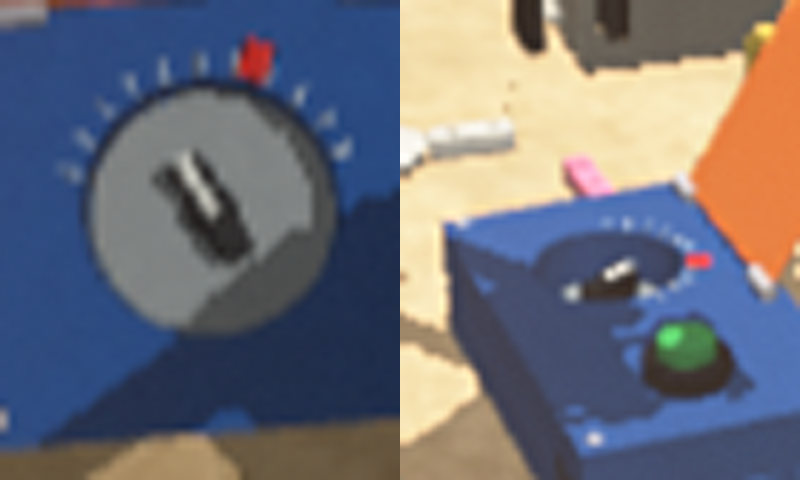

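Run:
```python
from h import *
t=capture("top")
P=lambda x,y,z:atz(t,*px(x,y,8,253,196),z)
k=C(0,45,59);print("axis px",(np.array(proj(t,k))-[253,196])*8+3.5,k)
# well rim ellipse: left 85,right 338, top 80, bottom 335 at z66
print("well centre",P(211,208,.066))
pe=P(184,153,.059);pi=P(214,216,.059);m=P(257,60,.069);wc=P(211,208,.066)
print("end",pe,pi,np.hypot(*(pe-pi)[:2]))
a=lambda d:np.degrees(np.arctan2(d[1],d[0]))
for c in(k,wc,pi):print("ptr",a(pe-c),"mark",a(m-c),np.hypot(*(m-c)[:2]))
print("ptrline",a(pe-pi),"ctrl",4.54)
```

```text
axis px [210.17535196 206.51995986] [ 0.53032802 -0.2369312   0.059     ]
well centre [ 0.52945016 -0.23731114  0.066     ]
end [ 0.54633567 -0.22900575  0.059     ] [ 0.52749682 -0.23808992  0.059     ] 0.02091469188746811
ptr 26.340172835397752 mark -17.851325391188848 0.04519229007053336
ptr 26.190946477910632 mark -17.064207052273215 0.04591575187513384
ptr 25.743532142597942 mark -15.477011386377738 0.04757282505092246
ptrline 25.743532142597942 ctrl 4.54
```

Crop at left: white pointer end at (184,153), red marker at (257,60). The cover stays open, visible on the right. The pointer is at about 26° and the marker at about -17°, so the knob needs about 43.5° clockwise.

Request:
jog_arm(delta_pos=[[1,3,0],[2,6,0],[3,10,0],[5.2,14,0],[5.2,18,0],[5.2,18,-5],[5.2,18,-8],[5.2,18,-10],[5.2,18,-10]], turn=[-10,-20,-30,-40,-50,-60,-68.5,-68.5,-68.5], grip=[0.7,0.7,0.7,0.7,0.7,0.7,0.7,0.7,0.7])

```text
time_s: 15.1
position: [0.5286, -0.2338, 0.1723]
tcp_rot: [[0.898, 0.44, -0.004], [0.44, -0.898, 0.003], [-0.002, -0.004, -1.0]]
force: [-1.1, -0.3, 0.1]
opening: 0.298
grasp_force: 0.0
```

Run:
```python
from h import *
o=read_state();print(o["position"],np.degrees(np.arctan2(o["tcp_rot"][1][1],o["tcp_rot"][0][1])))
```

```text
[ 0.52862431 -0.2337934   0.17229634] -63.91609299461929
```

Request:
jog_arm(delta_pos=[[0.15,-0.3,-3],[0.15,-0.3,-7],[0.15,-0.3,-9.5],[0.15,-0.3,-11],[0.15,-0.3,-12],[0.15,-0.3,-12.5],[0.15,-0.3,-12.5]], turn=[0,0,0,0,0,0,0], grip=[0.7,0.7,0.7,0.7,0.7,0.7,0.7])

```text
time_s: 15.98
position: [0.5317, -0.2394, 0.0488]
tcp_rot: [[0.899, 0.438, 0.001], [0.438, -0.899, -0.0], [0.0, 0.001, -1.0]]
force: [-0.3, -0.6, 0.2]
opening: 0.303
grasp_force: 0.0
```

Request:
jog_arm(delta_pos=[[-0.15,0.2,-0.2],[-0.15,0.2,-0.2],[-0.15,0.2,-0.2],[-0.15,0.2,-0.2],[-0.15,0.2,-0.2],[-0.15,0.2,-0.2]], turn=[0,0,0,0,0,0], grip=[0.7,1,1,1,1,1])

```text
time_s: 16.73
position: [0.5303, -0.2377, 0.0467]
tcp_rot: [[0.899, 0.438, 0.001], [0.438, -0.899, -0.001], [0.0, 0.001, -1.0]]
force: [1.0, -0.7, 1.7]
opening: 0.138
grasp_force: 29.7
```

Request:
jog_arm(delta_pos=[[0,0,0],[0,0,0],[0,0,0],[0,0,0],[0,0,0],[0,0,0],[0,0,0],[0,0,0]], turn=[-8,-16,-24,-32,-39,-43.3,-43.3,-43.3], grip=[1,1,1,1,1,1,1,1])

```text
time_s: 17.73
position: [0.5303, -0.2377, 0.0467]
tcp_rot: [[0.955, -0.297, 0.001], [-0.297, -0.955, -0.001], [0.001, 0.0, -1.0]]
force: [0.8, -1.2, 1.7]
opening: 0.135
grasp_force: 29.7
```

Request:
jog_arm(delta_pos=[[0,0,0],[0,0,0],[0,0,0],[0,0,3],[0,0,7],[0,0,13],[0,0,19],[-5,-5,21],[-10,-10,21],[-12,-16,21],[-12,-18,21]], turn=[0,0,0,0,0,0,10,20,30,40,50], grip=[0.7,0.7,0.7,0.7,0.7,0.7,0.7,0.7,0.7,0.7,0.7])

```text
time_s: 19.1
position: [0.4082, -0.4187, 0.2567]
tcp_rot: [[0.839, 0.544, -0.0], [0.544, -0.839, 0.0], [-0.0, -0.0, -1.0]]
force: [0.1, 0.2, -0.4]
opening: 0.299
grasp_force: 0.0
```

Run:
```python
from h import *
t=capture("top");s=capture("side")
a=cv2.resize(t["color"][196:256,253:303],(400,480),interpolation=cv2.INTER_CUBIC)
b=cv2.resize(s["color"][130:270,240:357],(400,480),interpolation=cv2.INTER_CUBIC)
cv2.imwrite("pics/set.png",np.hstack([a,b]))
```

```text
(no output)
```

View pics/set.png

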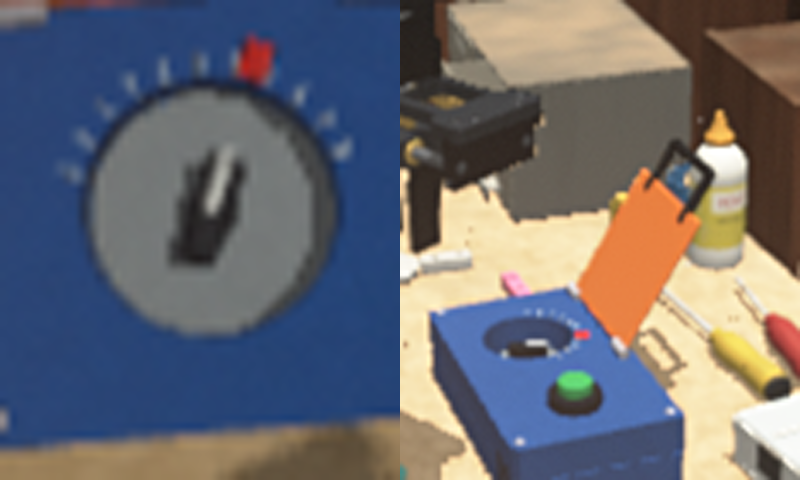

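Crop: the pointer, end at (229,148), aims at the red marker at (257,60), within about 3°. The cover is open on the right. Returning to the handle to shut it.

Request:
jog_arm(delta_pos=[[3,2,2],[7,5,3],[12,9,3],[17,13,3],[22,16,3],[27,19.25,3],[27,19.25,3],[27,19.25,0],[27,19.25,0]], turn=[10,20,30,40,50,60,61.5,61.5,61.5], grip=[0.7,0.7,0.7,0.7,0.7,0.7,0.7,0.7,0.7])

```text
time_s: 20.32
position: [0.6771, -0.2236, 0.2532]
tcp_rot: [[-0.071, 0.997, -0.008], [0.997, 0.072, 0.004], [0.004, -0.007, -1.0]]
force: [1.2, 0.4, -0.8]
opening: 0.302
grasp_force: 0.0
```

Run:
```python
from h import *
o=read_state();print(o["position"],np.degrees(np.arctan2(o["tcp_rot"][1][1],o["tcp_rot"][0][1])))
```

```text
[ 0.67710239 -0.22363226  0.25321562] 4.100368042872329
```

Request:
jog_arm(delta_pos=[[0,0,-2],[0,0,-4],[0,0,-5.5],[0,0,-6.1],[0,0,-6.1],[0,0,-6.1],[0,0,-6.1],[0,0,-6.1]], turn=[0,0,0,0,0,0,0,0], grip=[0.7,0.7,0.7,0.7,1,1,1,1])

```text
time_s: 21.32
position: [0.6803, -0.2251, 0.1962]
tcp_rot: [[-0.073, 0.997, 0.001], [0.997, 0.073, -0.001], [-0.001, 0.001, -1.0]]
force: [-0.6, -1.6, 1.6]
opening: 0.101
grasp_force: 30.0
```

Request:
jog_arm(delta_pos=[[-1.9,-0.15,1.08],[-3.96,-0.31,1.91],[-6.11,-0.49,2.44],[-8.31,-0.66,2.66],[-10.54,-0.84,2.57],[-12.71,-1.01,2.17],[-14.82,-1.18,1.46],[-16.81,-1.34,0.48],[-18.63,-1.48,-0.78],[-20.27,-1.61,-2.28],[-21.68,-1.72,-4.0],[-22.84,-1.81,-5.89]], turn=[0,0,0,0,0,0,0,0,0,0,0,0], grip=[1,1,1,1,1,1,1,1,1,1,1,1])

```text
time_s: 22.82
position: [0.4521, -0.2434, 0.137]
tcp_rot: [[-0.072, 0.997, 0.003], [0.997, 0.072, -0.002], [-0.002, 0.003, -1.0]]
force: [1.1, 0.5, -0.5]
opening: 0.103
grasp_force: 30.0
```

Request:
jog_arm(delta_pos=[[-0.89,-0.07,-2.04],[-1.3,-0.1,-3.3],[-1.48,-0.12,-4.2],[-1.65,-0.13,-5.2],[-1.75,-0.14,-6.1],[-1.8,-0.14,-6.8],[-1.8,-0.14,-7.25],[-1.8,-0.14,-7.35],[-1.8,-0.14,-7.35]], turn=[0,0,0,0,0,0,0,0,0], grip=[1,1,1,1,1,1,1,1,1])

```text
time_s: 23.95
position: [0.4336, -0.2447, 0.0631]
tcp_rot: [[-0.073, 0.997, 0.0], [0.997, 0.073, -0.001], [-0.001, 0.0, -1.0]]
force: [-1.8, -2.9, 0.3]
opening: 0.106
grasp_force: 30.0
```

Request:
jog_arm(delta_pos=[[0,0,0],[0,0,0],[0,0,3],[0,0,5],[0,0,5],[0,0,5],[0,0,5],[0,0,3],[0,0,2],[0,0,1.5],[0,0,1.3],[0,0,1.3]], turn=[0,0,0,0,0,0,0,0,0,0,0,0], grip=[0.76,0.76,0.76,0.76,1,1,1,1,1,1,1,1])

```text
time_s: 25.45
position: [0.4329, -0.2439, 0.0773]
tcp_rot: [[-0.073, 0.997, -0.001], [0.997, 0.073, 0.001], [0.001, -0.001, -1.0]]
force: [-3.5, 1.4, 12.4]
opening: 0.007
grasp_force: 6.2
```

The bar takes 12 N at its shut height (top at 77 mm), so the cover is shut. Triangulating the button.

Request:
jog_arm(delta_pos=[[0,0,3],[0,0,7],[0,0,7]], turn=[0,0,0], grip=[1,1,1])

```text
time_s: 25.82
position: [0.4353, -0.2458, 0.1487]
tcp_rot: [[-0.073, 0.997, 0.005], [0.997, 0.073, -0.005], [-0.005, 0.005, -1.0]]
force: [0.3, -0.9, -0.2]
opening: 0.002
grasp_force: 0.0
```

Run:
```python
from h import *
t=capture("top");s=capture("side")
o1,d1=ray(t,*px(567,222));o2,d2=ray(s,*px(404,270,6.6,230,200))
A=np.stack([d1,-d2],1);k=np.linalg.lstsq(A,o2-o1,rcond=None)[0]
p,q=o1+k[0]*d1,o2+k[1]*d2
print(p,q);b=(p+q)/2
print(RC.T@(b[:2]-O)*1e3,read_state()["position"])
```

```text
[ 0.54026277 -0.35432304  0.08629286] [ 0.5417189  -0.35462232  0.08643128]
[  1.32535509 -73.01669387] [ 0.43345    -0.24426784  0.14616889]
```

Request:
jog_arm(delta_pos=[[3,-3,0],[7,-7,0],[10.75,-11,0],[10.75,-11,0],[10.75,-11,-3],[10.75,-11,-5],[10.75,-11,-5.7],[10.75,-11,-6.2],[10.75,-11,-6.6],[10.75,-11,-6.6]], turn=[0,0,0,0,0,0,0,0,0,0], grip=[1,1,1,1,1,1,1,1,1,1])

```text
time_s: 27.18
position: [0.5403, -0.3534, 0.0823]
tcp_rot: [[-0.073, 0.997, -0.001], [0.997, 0.073, 0.001], [0.001, -0.001, -1.0]]
force: [-4.2, 4.3, 10.5]
opening: 0.011
grasp_force: 5.4
```

Request:
jog_arm(delta_pos=[[0,0,-0.1],[0,0,-0.2],[0,0,-0.2]], turn=[0,0,0], grip=[1,1,1])

```text
time_s: 27.55
position: [0.5403, -0.3535, 0.0821]
tcp_rot: [[-0.073, 0.997, -0.001], [0.997, 0.073, 0.001], [0.001, -0.001, -1.0]]
force: [-6.6, 4.9, 19.8]
opening: 0.003
grasp_force: 9.6
```

Request:
jog_arm(delta_pos=[[0,0,2],[0,0,7],[0,0,12],[-5,-3,15],[-10,-6,15],[-10,-6,15],[-10,-6,15]], turn=[0,0,0,0,0,0,0], grip=[1,1,1,1,1,1,1])

```text
time_s: 28.42
position: [0.4412, -0.4145, 0.2285]
tcp_rot: [[-0.072, 0.997, 0.001], [0.997, 0.072, -0.001], [-0.001, 0.001, -1.0]]
force: [-0.1, -0.2, -0.7]
opening: 0.005
grasp_force: 0.0
```

Run:
```python
from h import *
s=capture("side")
cv2.imwrite("pics/end.png",cv2.resize(s["color"][180:290,220:340],None,fx=5,fy=5,interpolation=cv2.INTER_CUBIC))
```

```text
(no output)
```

View pics/end.png

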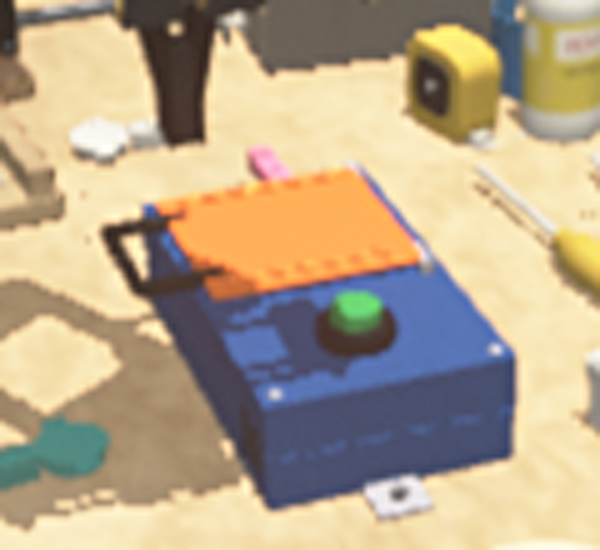

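The cover is shut, the button at (357,312) is back up, the hinge lies on the bench at (100,138), and the arm is clear. Handing in.

```bash
python3 -c "
from rig import *
print(hand_in())"
```

```text
the job is handed in; nothing more can be done
None
```

The job is handed in, though no verdict came back: hinge flat on the bench, knob within about 3° of the red marker, cover shut, and the button pressed to its stop (20 N) and back up.

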